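Change over the bearing shuttle

TASK

The axle nut in the working bay of the bearing shuttle is finished: slide its carrier straight across the crossing until it is fully home in the rear bay. Then slide the carrier with the large bearing out of its side bay into the crossing and from there into the working bay, fully home against the stop so that the switch plunger is pressed in. Slide the carriers by their posts with no more than a light push (5 N is plenty), never lift them, and leave the small bearing's carrier home in its side bay and the things around the shuttle alone.

Things in the scene. Friction and masses are not known exactly. Their poses are not given: they have to be found in the camera images.
- shuttle: bearing shuttle: low metal cross fixed on the bench, 21 mm high, arms 86 mm wide. Origin: centre of the crossing at bench height; x points to the rear bay, -x to the working bay (longest arm, toward the robot), +y and -y to the side bays. Its four channels are 58 mm wide (carriers have 1 mm play each side), floor 8 mm above the bench. End walls (rear, sides) 85.5 mm from the centre.
- keeper (a point): point at the crossing's centre, 17.5 mm above the bench: underside of the keeper strips, which overhang every channel edge by 5 mm and hold the carrier feet down with 1.5 mm play, so that carriers only slide; the slideways are oiled, friction about 0.2. A push of 5 N at a post is plenty; over 10 N is too hard.
- rear_home (a point): where the origin of a carrier lies when home in the rear bay, touching the end wall (57.5 mm from the centre, 8 mm above the bench); x axis along the channel to the rear. The side bays' homes lie as far to +y and -y.
- turn (a point): centre of the crossing, 8 mm above the bench. A carrier pushed across from one side bay until it touches the carrier at home in the other stands 1.5 mm past this point; its cut corners lead it into the working bay if it may give sideways.
- work_bay (a point): in the working bay, 82 mm from the centre, 8 mm above the bench: mean place of a carrier's origin when home. The bay ends at a rigid steel stop pad on a screw, set anew for each job: true home lies anywhere up to 18 mm to either side along the shuttle's x and must be found by feel.
- plunger (a joint): brass switch plunger in the face of the stop pad, 14 mm to the shuttle's +y side: 0 m when out (5 mm proud of the pad), 0.005 m when pressed flush, that is when a carrier touches the pad. It needs well under 1 N and never moves the carrier.
- carrier_large: steel carrier with the large ball bearing (47 mm across, top 30 mm above the origin), at the start in one of the side bays; 0.3 to 0.75 kg. Foot 56 x 56 x 8 mm, corners cut off by 6 mm; part on a round boss, round a steel post 12 mm thick, post top 72 mm above the origin. Grip the post above the part. Origin: centre of the foot's underside, z up.
- carrier_small: the same carrier with the small ball bearing (32 mm across, top 26 mm above the origin), at the start home in the other side bay. Foot 56 x 56 x 8 mm, corners cut off by 6 mm; part on a round boss, round a steel post 12 mm thick, post top 72 mm above the origin. Grip the post above the part. Origin: centre of the foot's underside, z up.
- carrier_nut: the same carrier with the hexagonal axle nut (24 mm across flats, top 29 mm above the origin), at the start in the working bay, a little short of the stop. Foot 56 x 56 x 8 mm, corners cut off by 6 mm; part on a round boss, round a steel post 12 mm thick, post top 72 mm above the origin. Grip the post above the part. Origin: centre of the foot's underside, z up.
- hex_key: hex key, 103 x 37 x 7 mm, lying beside the shuttle; leave alone
- spare_nut: spare axle nut, 24 x 27 x 13 mm, on the bench between two arms of the shuttle; leave alone

How it is judged (in metres and radians):
On the way, in this order (a step that is already met when the one before it is completed fails the run):
1. the nut's carrier is home in the rear bay (x of carrier_nut in the frame of shuttle above 0.0555 m and y of carrier_nut in the frame of shuttle between -0.003 and 0.003 m), for 0.2 s.
2. the large bearing's carrier is in the working bay, home against the stop, plunger pressed (value of joint plunger above 0.0035 m and x of carrier_large in the frame of shuttle below -0.058 m and y of carrier_large in the frame of shuttle between -0.003 and 0.003 m), for 0.2 s.
At the end, for the whole second after the job is handed in: Large bearing's carrier in the working bay within 1.5 mm of the stop pad (plunger over 3.5 of 5 mm in), nut's carrier within 2 mm of home in the rear bay, small bearing's carrier within 3 mm of home in its side bay, each within 3 mm of its channel's middle line, all at rest (all of step 1 and all of step 2 and (y of carrier_small in the frame of shuttle above 0.0545 m or y of carrier_small in the frame of shuttle below -0.0545 m) and x of carrier_small in the frame of shuttle between -0.003 and 0.003 m and linear speed of each of carrier_large, carrier_small, carrier_nut below 0.01 m/s); the robot touches nothing.
It fails at once if the carrier of the large bearing presses on the shuttle or its stop with more than 32 N, all contacts together (about 10 N of push at its post) (contact force between carrier_large and shuttle above 32 N).
It fails at once if the carrier of the small bearing presses on the shuttle or its stop with more than 32 N, all contacts together (about 10 N of push at its post) (contact force between carrier_small and shuttle above 32 N).
It fails at once if the carrier of the axle nut presses on the shuttle or its stop with more than 32 N, all contacts together (about 10 N of push at its post) (contact force between carrier_nut and shuttle above 32 N).
It fails at once if a carrier is lifted or tipped out of its track (z of any of carrier_large, carrier_small, carrier_nut in the frame of shuttle above 0.014 m).
It fails at once if the hex key or the spare nut is shifted by over 15 mm (distance of any of hex_key, spare_nut from where it was at the start of the episode above 0.015 m).
It also fails if it takes over 64 s, if anything falls off the work surface, if the arm or the gripper's body presses on something with over 40 N, if the wrist force passes 120 N, or if a joint passes its speed limit or range.

ROBOT

A 6-joint arm with a two-finger parallel gripper is mounted at the origin on a cart in front of the work surface, level with it; the furniture and walls round the work are solid. World frame = base frame: x ahead of the robot, y to its left, z up, the work surface at z = 0. Lengths are in m, angles in degrees, forces in N, time in s.
With the tool pointing down it reaches from about 0.3 to 0.875 m from the base axis. Payload 6.4 kg.
Tool frame: the origin (TCP) lies on the centre line of the jaws, within the pads' length; the fingertips stand manip.tips_ahead ahead of it and the grasp point (between the pads) lies 2 mm behind it (manip.tips_ahead is the distance from the TCP to the fingertips, in m); z points along the fingers, y is the direction in which the jaws open and shut (so a half turn about z gives the same grasp; the last joint's range is limited). The gripper opens to 88 mm and grips with 3 to 60 N. Pads are 18 mm wide; open, the fingers measure 123 mm over their backs; the gripper's body (75 mm by 187 mm) begins 45 mm behind the grasp point.
Start: joints at [-88.425, 10.359, 92.074, -0, 77.567, -11.82], TCP at [0.133, -0.559, 0.256] pointing down, gripper open.
Joint ranges: [-171.53, 171.53], [-51.25, 118.39], [17.06, 147.69], [-65.23, 245.23], [0, 150.52], [-178.68, 178.68]. Speed limits (degrees/s): [147.25, 147.25, 172.46, 180, 180, 180].

INTERFACE

Orientations are given as a 3x3 rotation matrix whose columns are the frame's x, y, z axes.
In Python, from rig import manip, cams, finish_job gives the robot as it stands.
- The arm moves only by the shell command python3 -m creep 'ROWS'. ROWS is JSON, one flat list of numbers, 7 for each row, row after row: the shift along the tool's x, y, z in m, then the turn, a rotation vector about the tool's x, y, z in degrees, then the opening, from 0 (shut) to 1 (fully open). In form: [x, y, z, rx, ry, rz, hand, x, y, z, rx, ry, rz, hand, ...]. A call has 1 to 5 rows; each row is the pose to reach, as a shift and turn from the pose commanded when the call began, along the tool's axes at that moment; what a row does not reach only later rows make up. A row lasts 1/10 s, in which the tool goes at most 50 mm and 8.59 degrees, less where a joint would pass 70% of its speed; a pose out of reach is approached as far as the arm can. A call with a gripper value outside its range is refused whole. The fingers move at their own pace and stop on an object; the grip force is fixed at half the most. Time passes only in rows, so rows that repeat a pose let the fingers close. It gives the time, the measured TCP pose, the force and the opening at its end, in the units of the state.
- manip.get_obs(): the state, without advancing time (a new reading comes with each control period).
- cams.get_image(name): name is "side" or "top"; returns a dict with "color" (420x560x3 uint8, red, green, blue), "range_z" (420x560 float32, m along the optical axis (not along the pixel's ray), 0 where there is no reading), "K" (3x3 intrinsics, pixels), "k1" (the pictures are not rectified: a ray, as slopes to the right and down, at radius r is drawn at 1 + k1 r^2 times it, then the intrinsics apply), "rvec" (rotation vector, rad) and "tvec" (3), from world to camera coordinates, as OpenCV has them. Camera axes: x right, y down, z forward; pixel columns grow to the right and rows downward; lengths in m; the calibration is good to about 2 mm. A picture is of the moment at which its call begins.
- finish_job(): hands the job in, once; it reports no verdict.
Trained networks look in a picture, given as the dict that the camera call returned (one of the last four; its "shot" number tells which), for a name from the list of things; names that differ only in an ending like _2 or _b are one class to them, and where a whole thing is asked for, a point or a joint stands for the part that bears it (a point fixed in the world has none). Each returns a list of dicts, best first, with "p" (0 to 1); they miss things now and then, are a little off and sometimes report something else, mostly with a low value. They report only what shows in the picture. A call takes as long as a camera call.
- cams.trace(picture, thing): "region" (420x560 bool, what is visible of it) and "rect" ([centre column, centre row, width, height] in pixels, round what is visible of it).
- cams.landmark_of(picture, thing): "centre" ([row, column] in pixels: a listed point, or the origin of a listed thing).
The state is a dict: "time_s": time; "joint_pos": joint angles; "dq": joint speeds; "joint_torque": joint torques, N m; "tcp_pos": TCP position; "eef_rot": TCP orientation; "wrist_force": force on the tool from outside, world axes, zero at the start; "ft_torque": the same for the moment, N m; "grip_width": finger opening in m.
Only numpy, scipy, OpenCV 4.12 (cv2) and the standard library are available. Lean on these libraries where they do the work, as an engineer would, in place of code of your own. Each camera call takes 0.05 s, during which the arm holds its last target.

## Working session

There is one attempt and no reset: what is moved stays moved. The work goes in short steps, Python scripts to look and compute and a shell command to move; the robot and the scene stay as the last step left them, time stands still between calls to the robot, and variables do not carry over. Pictures are saved under pics/ and viewed, and the job is handed in when it is done.

```bash
ls; mkdir -p pics; python3 - <<'E'
from rig import manip,cams
import cv2
o=manip.get_obs()
print({k:(v.tolist() if hasattr(v,'tolist') else v) for k,v in o.items()}, manip.tips_ahead)
for n in ("side","top"):
    p=cams.get_image(n)
    cv2.imwrite(f"pics/{n}0.png",p["color"][:,:,::-1])
    print(n,p["K"],p["k1"],p["rvec"],p["tvec"],p["shot"])
    for t in ("turn","keeper","rear_home","work_bay","shuttle","carrier_large","carrier_small","carrier_nut","hex_key","spare_nut","plunger"):
        try:
            print(t,[(r["centre"],round(r["p"],2)) for r in cams.landmark_of(p,t)][:2])
        except Exception as e: print(t,e)
E
```

```text
pics
{'time_s': 0.0, 'joint_pos': [-88.4264953031118, 10.399468293634593, 92.13095753231055, -0.0012666965130967071, 77.5675285102915, -11.819147716331546], 'dq': [-0.13721604794589787, -0.07391696532311784, 0.1472406510205483, -0.060700751788377784, -0.08823751819404874, -0.06093027640345994], 'joint_torque': [-0.0006472938366641756, -43.38667273521423, -34.185383319854736, 0.07010966772213578, 0.038447894621640444, -0.00012368687748676166], 'tcp_pos': [0.13318939655774606, -0.5588446587623083, 0.25483980845806303], 'eef_rot': [[0.9728044940172019, 0.23162774385644366, -6.852670684469995e-05], [0.23162752027354094, -0.9728030495762103, 0.0017083872967870316], [0.00032904690579184837, -0.001677799511015265, -0.9999985383573992]], 'wrist_force': [-0.4858744017004701, -0.9640501749149463, 0.09248557993697042], 'ft_torque': [-0.0007416033654237813, -0.028565960228278554, 0.06145174567465374], 'grip_width': 0.08802535756376116} 0.017
side [[514.03682245   0.         279.56200395]
 [  0.         514.03682245 207.67450927]
 [  0.           0.           1.        ]] -0.17365547322091368 [ 2
[... 593 characters left out ...]
[  0.         498.63007515 209.06540423]
 [  0.           0.           1.        ]] 0.06202462357914627 [ 2.12789909 -2.13929156  0.22559671] [-0.17885928  0.49694629  0.7944528 ] 2
turn [([212.7, 271.7], 0.98)]
keeper [([210.0, 272.5], 0.72)]
rear_home [([178.8, 260.4], 0.71), ([209.4, 274.3], 0.68)]
work_bay [([253.1, 287.1], 0.55), ([240.8, 282.5], 0.25)]
shuttle [([209.4, 271.4], 0.58)]
carrier_large [([220.0, 242.2], 0.88)]
carrier_small [([202.1, 302.9], 0.62)]
carrier_nut [([243.4, 282.3], 0.62)]
hex_key [([225.3, 189.6], 0.51)]
spare_nut [([234.5, 328.0], 0.52)]
plunger it knows: carrier_large, carrier_nut, carrier_small, hex_key, keeper, rear_home, shuttle, spare_nut, turn, work_bay
```

View pics/side0.png

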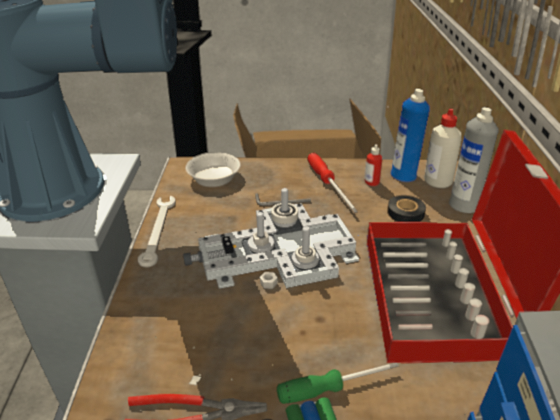

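View pics/top0.png

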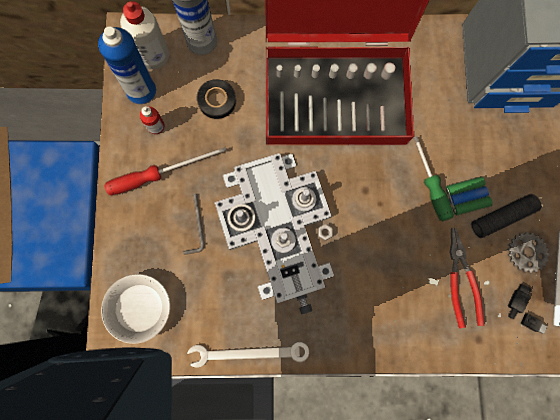

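```bash
cat > h.py <<'E'
import numpy as np, cv2
from rig import manip,cams
def ray(p,rc):
    r,c=rc; K=p["K"]; xd=np.array([(c-K[0,2])/K[0,0],(r-K[1,2])/K[1,1]])
    x=xd.copy()
    for _ in range(20): x=xd/(1+p["k1"]*(x@x))
    R=cv2.Rodrigues(np.array(p["rvec"],float))[0]; t=np.array(p["tvec"],float).ravel()
    return -R.T@t, R.T@np.array([x[0],x[1],1.])
def atz(p,rc,z):
    o,d=ray(p,rc); return o+d*(z-o[2])/d[2]
def pt(p,r,c):
    o,d=ray(p,(r,c)); return o+d*p["range_z"][int(r),int(c)]
def cloud(p):
    rs,cs=np.mgrid[0:420,0:560]; K=p["K"]
    xd=np.stack([(cs-K[0,2])/K[0,0],(rs-K[1,2])/K[1,1]],-1); x=xd.copy()
    for _ in range(20): x=xd/(1+p["k1"]*(x**2).sum(-1,keepdims=True))
    R=cv2.Rodrigues(np.array(p["rvec"],float))[0]; t=np.array(p["tvec"],float).ravel()
    z=p["range_z"]; P=np.concatenate([x*z[...,None],z[...,None]],-1)
    return (P-t)@R
H=dict(turn=.008,keeper=.0175,rear_home=.008,work_bay=.008,shuttle=0,carrier_large=.008,carrier_small=.008,carrier_nut=.008,hex_key=.003,spare_nut=.006)
E
python3 - <<'E'
from h import *
np.set_printoptions(precision=4,suppress=True)
for n in ("side","top"):
    p=cams.get_image(n); C=cloud(p)
    np.savez(f"{n}.npz",C=C,color=p["color"])
    print(n)
    for t,z in H.items():
        print(t,[ (atz(p,r["centre"],z)[:2],round(r["p"],2)) for r in cams.landmark_of(p,t)][:2])
    # post tops z in .074-.084
    m=(abs(C[...,2]-.08)<.006)&(p["range_z"]>0)&(C[...,0]>0.25)
    k,l,s,c=cv2.connectedComponentsWithStats(m.astype(np.uint8))
    for i in range(1,k):
        if s[i,4]>8:
            q=C[l==i]; print(i,s[i,4],c[i],q.mean(0),q.max(0)-q.min(0))
E
```

```text
side
turn [(array([ 0.5013, -0.1602]), 0.58)]
keeper [(array([ 0.5041, -0.1755]), 0.75)]
rear_home [(array([ 0.5621, -0.1632]), 0.62)]
work_bay [(array([ 0.4274, -0.1933]), 0.92)]
shuttle [(array([ 0.5045, -0.1763]), 0.62)]
carrier_large [(array([ 0.4889, -0.1145]), 0.89)]
carrier_small [(array([ 0.519 , -0.2304]), 0.83)]
carrier_nut [(array([ 0.4483, -0.1992]), 0.91), (array([ 0.4274, -0.1983]), 0.39)]
hex_key [(array([ 0.4854, -0.0316]), 0.57)]
spare_nut [(array([ 0.4648, -0.2595]), 0.65)]
1 477 [313.6436   7.2327] [0.5815 1.2594 0.0797] [0.6539 0.0594 0.012 ]
2 352 [434.3977  70.7585] [0.8902 0.5447 0.0802] [0.0082 0.9817 0.0119]
3 56 [196.1071  89.3214] [0.26   0.343  0.0802] [0.0168 0.0658 0.0119]
4 151 [409.0132 145.6225] [0.7302 0.048  0.0802] [0.0524 0.0367 0.0117]
5 42 [374.9048 148.9286] [0.6605 0.035  0.0784] [0.0162 0.0128 0.0114]
6 167 [443.1018 151.521 ] [0.7942 0.0267 0.0797] [0.0594 0.0375 0.0118]
7 11 [492.5455 156.7273] [0.8904 0.0107 0.0792] [0.0038 0.0078 0.0089]
8 175 [471.0629 174.2   ] [ 0.8255 -0.0598  0.0801] [0.0537 0.0345 0.0117]
9 41 [284.2439 191.    ] [ 
[... 992 characters left out ...]
426  0.0794] [0.0248 0.0527 0.0115]
5 671 [342.6364  23.0387] [ 0.8187 -0.2952  0.0802] [0.0217 0.2549 0.012 ]
8 115 [150.3739  43.513 ] [0.7783 0.0353 0.0799] [0.0379 0.0379 0.012 ]
12 126 [135.7698  78.0159] [0.7156 0.0577 0.0798] [0.0358 0.0467 0.0119]
13 11 [505.7273  69.7273] [ 0.732  -0.572   0.0778] [0.0088 0.0117 0.0045]
15 29 [554.5517  86.0345] [ 0.6999 -0.6491  0.0811] [0.0033 0.02   0.0104]
16 69 [145.9565 110.8986] [0.6582 0.0392 0.0782] [0.015  0.0148 0.0116]
17 43 [306.0465 192.4651] [ 0.5179 -0.2266  0.0789] [0.0116 0.0101 0.0078]
18 42 [240.     213.3333] [ 0.4835 -0.1186  0.0785] [0.0109 0.0099 0.007 ]
19 40 [284.325 236.025] [ 0.4459 -0.1902  0.0794] [0.01   0.0098 0.007 ]
```

The pictures show the cross at about 17.6° yaw: nut carrier at top (243,283), large bearing at (220,242) on the +y side, small bearing at (202,303) on the −y side. Posts: nut (0.447,−0.192), large (0.485,−0.120), small (0.519,−0.2285), crossing centre (0.502,−0.174). The 57 mm spacings agree with the sizes given.

```bash
cat > st.py <<'E'
from h import *
import sys
np.set_printoptions(precision=4,suppress=True)
o=manip.get_obs(); R=np.array(o["eef_rot"])
Y=np.radians(17.6); C=np.array([.502,-.1743]); S=np.array([[np.cos(Y),-np.sin(Y)],[np.sin(Y),np.cos(Y)]])
f=np.array(o["wrist_force"])
print("t",round(o["time_s"],2),"tcp",np.array(o["tcp_pos"]),"shuttle",S.T@(np.array(o["tcp_pos"])[:2]-C),"yawY",np.degrees(np.arctan2(R[1,1],R[0,1])).round(2),"Fsh",S.T@f[:2],f[2].round(2),"w",round(o["grip_width"],4))
if len(sys.argv)>3:
    d=np.array(list(map(float,sys.argv[1:4])))
    if len(sys.argv)>4: d[:2]=C+S@d[:2]
    print("shift tool",R.T@(d-o["tcp_pos"]))
E
python3 -m creep '[0.3905,-0.2843,0.075,0,0,-94.2,1,0.3905,-0.2843,0.075,0,0,-94.2,1,0.3905,-0.2843,0.075,0,0,-94.2,1,0.3905,-0.2843,0.075,0,0,-94.2,1,0.3905,-0.2843,0.075,0,0,-94.2,0.5]'; python3 st.py .447 -.192 .16
```

```text
time_s: 2.7
tcp_pos: [0.2947, -0.3701, 0.2173]
eef_rot: [[0.549, 0.836, 0.0], [0.836, -0.549, -0.001], [-0.0, 0.001, -1.0]]
wrist_force: [0.5, 0.2, -0.0]
grip_width: 0.082
t 2.7 tcp [ 0.2947 -0.3701  0.2173] shuttle [-0.2568 -0.124 ] yawY -33.31 Fsh [ 0.5635 -0.0146] -0.01 w 0.082
shift tool [0.2325 0.0294 0.0573]
```

```bash
python3 -m creep '[0.2325,0.0294,0.057,0,0,-50.9,0.4,0.2325,0.0294,0.057,0,0,-50.9,0.4,0.2325,0.0294,0.057,0,0,-50.9,0.4,0.2325,0.0294,0.057,0,0,-50.9,0.4,0.2325,0.0294,0.057,0,0,-50.9,0.4]'; python3 st.py .447 -.192 .063
```

```text
time_s: 3.2
tcp_pos: [0.4483, -0.1922, 0.16]
eef_rot: [[-0.169, 0.986, 0.0], [0.986, 0.169, -0.0], [-0.0, 0.0, -1.0]]
wrist_force: [0.4, -0.2, 0.3]
grip_width: 0.0423
t 3.2 tcp [ 0.4483 -0.1922  0.16  ] shuttle [-0.0566 -0.0008] yawY 9.74 Fsh [ 0.3322 -0.3188] 0.31 w 0.0423
shift tool [ 0.0004 -0.0013  0.097 ]
```

```bash
python3 -m creep '[0,-0.001,0.04,0,0,-7.9,0.4,0,-0.001,0.06,0,0,-7.9,0.4,0,-0.001,0.08,0,0,-7.9,0.4,0,-0.001,0.094,0,0,-7.9,0.4,0,-0.001,0.094,0,0,-7.9,0.4]'; python3 st.py .447 -.192 .065; python3 - <<'E'
from h import *
for n in("side","top"):
    p=cams.get_image(n)
    cv2.imwrite(f"pics/{n}1.png",cv2.resize(p["color"][130:330,180:400,::-1],None,fx=3,fy=3))
E
```

```text
time_s: 3.7
tcp_pos: [0.4449, -0.1935, 0.0646]
eef_rot: [[-0.296, 0.955, -0.003], [0.955, 0.296, 0.002], [0.003, -0.002, -1.0]]
wrist_force: [-0.5, 1.0, 0.3]
grip_width: 0.0354
t 3.7 tcp [ 0.4449 -0.1935  0.0646] shuttle [-0.0603 -0.001 ] yawY 17.25 Fsh [-0.206   1.1579] 0.34 w 0.0354
shift tool [ 0.0008  0.0025 -0.0004]
```

View pics/side1.png

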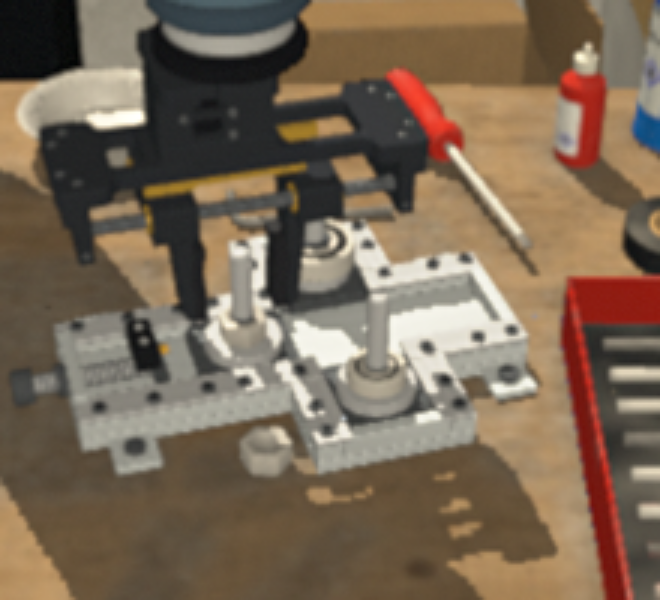

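The fingers straddle the nut's post (crop pixels ~(240,250)), clear of the neighbours. I'll close them to a loose cage.

```bash
python3 -m creep '[0,0,0,0,0,0,0.2,0,0,0,0,0,0,0.18,0,0,0,0,0,0,0.18,0,0,0,0,0,0,0.18]'; python3 st.py .447 -.192 .065
```

```text
time_s: 4.2
tcp_pos: [0.4463, -0.1947, 0.0669]
eef_rot: [[-0.296, 0.955, 0.001], [0.955, 0.296, -0.001], [-0.001, 0.001, -1.0]]
wrist_force: [-0.1, -0.5, 0.6]
grip_width: 0.016
t 4.2 tcp [ 0.4463 -0.1947  0.0669] shuttle [-0.0592 -0.0026] yawY 17.24 Fsh [-0.2808 -0.4767] 0.61 w 0.016
shift tool [0.0024 0.0014 0.0019]
```

```bash
python3 -m creep '[0.001,0.004,0,0,0,0,0.18,0.002,0.011,0.001,0,0,0,0.18,0.002,0.019,0.001,0,0,0,0.18,0.002,0.027,0.001,0,0,0,0.18,0.002,0.035,0.001,0,0,-0.4,0.18]'; python3 st.py
```

```text
time_s: 4.7
tcp_pos: [0.4797, -0.1819, 0.0653]
eef_rot: [[-0.304, 0.953, -0.0], [0.953, 0.304, 0.0], [0.0, -0.0, -1.0]]
wrist_force: [0.1, -0.1, -0.1]
grip_width: 0.0158
t 4.7 tcp [ 0.4797 -0.1819  0.0653] shuttle [-0.0235 -0.0005] yawY 17.68 Fsh [ 0.0264 -0.1218] -0.11 w 0.0158
```

```bash
python3 -m creep '[0,0.008,0,0,0,0,0.18,0,0.016,0,0,0,0,0.18,0,0.024,0,0,0,0,0.18,0,0.032,0,0,0,0,0.18,0,0.04,0,0,0,0,0.18]'; python3 st.py
```

```text
time_s: 5.2
tcp_pos: [0.5177, -0.1698, 0.0653]
eef_rot: [[-0.303, 0.953, -0.0], [0.953, 0.303, 0.0], [0.0, -0.0, -1.0]]
wrist_force: [0.1, -0.5, 0.6]
grip_width: 0.0157
t 5.2 tcp [ 0.5177 -0.1698  0.0653] shuttle [ 0.0163 -0.0005] yawY 17.64 Fsh [-0.0366 -0.4689] 0.56 w 0.0157
```

```bash
python3 -m creep '[0,0.007,0,0,0,0,0.18,0,0.014,0,0,0,0,0.18,0,0.02,0,0,0,0,0.18,0,0.026,0,0,0,0,0.18,0,0.03,0,0,0,0,0.18]'; python3 st.py; python3 - <<'E'
from h import *
for n in("side","top"):
    p=cams.get_image(n)
    cv2.imwrite(f"pics/{n}2.png",cv2.resize(p["color"][130:330,180:400,::-1],None,fx=3,fy=3))
E
```

```text
time_s: 5.7
tcp_pos: [0.5461, -0.1609, 0.0654]
eef_rot: [[-0.303, 0.953, 0.0], [0.953, 0.303, -0.0], [-0.0, 0.0, -1.0]]
wrist_force: [-0.5, -0.2, -1.0]
grip_width: 0.0158
t 5.7 tcp [ 0.5461 -0.1609  0.0654] shuttle [ 0.0461 -0.0006] yawY 17.64 Fsh [-0.5219 -0.0535] -0.96 w 0.0158
```

View pics/side2.png

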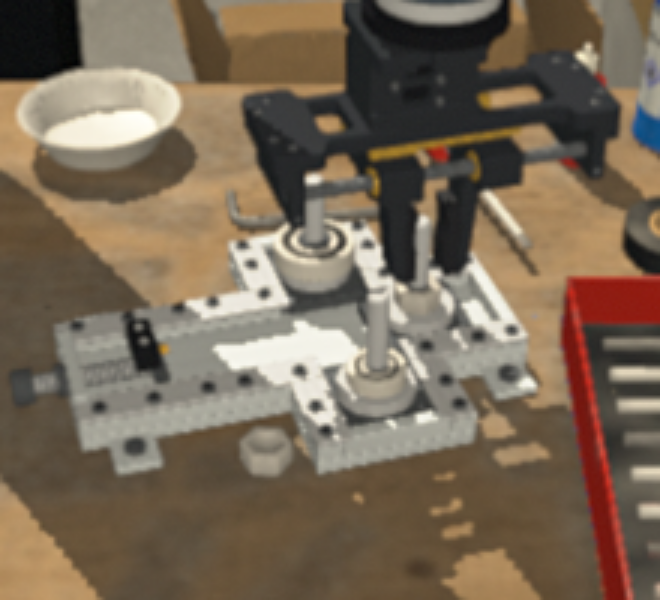

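The nut's carrier is well into the rear bay, with its post at crop (423,260). Now I'll creep it to the end wall by feel.

```bash
python3 -m creep '[0,0.0015,0,0,0,0,0.18,0,0.003,0,0,0,0,0.18,0,0.0045,0,0,0,0,0.18,0,0.006,0,0,0,0,0.18,0,0.0075,0,0,0,0,0.18]'; python3 st.py
```

```text
time_s: 6.3
tcp_pos: [0.5528, -0.1587, 0.0653]
eef_rot: [[-0.303, 0.953, -0.0], [0.953, 0.303, 0.0], [0.0, -0.0, -1.0]]
wrist_force: [-0.8, -0.8, -0.7]
grip_width: 0.0161
t 6.3 tcp [ 0.5528 -0.1587  0.0653] shuttle [ 0.0531 -0.0005] yawY 17.63 Fsh [-1.041  -0.5149] -0.66 w 0.0161
```

```bash
python3 -m creep '[0,0.001,0,0,0,0,0.18,0,0.002,0,0,0,0,0.18,0,0.0025,0,0,0,0,0.18,0,0.003,0,0,0,0,0.18]'; python3 st.py
```

```text
time_s: 6.7
tcp_pos: [0.5557, -0.1578, 0.0654]
eef_rot: [[-0.303, 0.953, -0.0], [0.953, 0.303, 0.0], [0.0, -0.0, -1.0]]
wrist_force: [-0.6, -0.2, -0.7]
grip_width: 0.0158
t 6.7 tcp [ 0.5557 -0.1578  0.0654] shuttle [ 0.0561 -0.0005] yawY 17.64 Fsh [-0.6172 -0.0249] -0.72 w 0.0158
```

```bash
python3 -m creep '[0,0.0005,0,0,0,0,0.18,0,0.001,0,0,0,0,0.18]'; python3 st.py
```

```text
time_s: 6.9
tcp_pos: [0.5566, -0.1575, 0.0654]
eef_rot: [[-0.303, 0.953, -0.0], [0.953, 0.303, 0.0], [0.0, -0.0, -1.0]]
wrist_force: [-1.0, 0.4, -0.4]
grip_width: 0.0161
t 6.9 tcp [ 0.5566 -0.1575  0.0654] shuttle [ 0.0571 -0.0005] yawY 17.64 Fsh [-0.8099  0.6571] -0.42 w 0.0161
```

```bash
python3 -m creep '[0,0.0005,0,0,0,0,0.18,0,0.001,0,0,0,0,0.18]'; python3 st.py
```

```text
time_s: 7.1
tcp_pos: [0.5575, -0.1572, 0.0653]
eef_rot: [[-0.303, 0.953, -0.0], [0.953, 0.303, 0.0], [0.0, -0.0, -1.0]]
wrist_force: [-0.9, 0.3, 0.6]
grip_width: 0.0157
t 7.1 tcp [ 0.5575 -0.1572  0.0653] shuttle [ 0.0581 -0.0005] yawY 17.64 Fsh [-0.7835  0.5429] 0.64 w 0.0157
```

```bash
python3 -m creep '[0,0.0005,0,0,0,0,0.18,0,0.0007,0,0,0,0,0.18]'; python3 st.py
```

```text
time_s: 7.3
tcp_pos: [0.5583, -0.157, 0.0654]
eef_rot: [[-0.303, 0.953, 0.0], [0.953, 0.303, 0.0], [0.0, 0.0, -1.0]]
wrist_force: [-0.5, 0.3, -0.8]
grip_width: 0.0157
t 7.3 tcp [ 0.5583 -0.157   0.0654] shuttle [ 0.0589 -0.0005] yawY 17.64 Fsh [-0.4142  0.4173] -0.85 w 0.0157
```

```bash
python3 -m creep '[0,0.0004,0,0,0,0,0.18,0,0.0007,0,0,0,0,0.18]'; python3 st.py
```

```text
time_s: 7.5
tcp_pos: [0.5589, -0.1568, 0.0654]
eef_rot: [[-0.303, 0.953, 0.0], [0.953, 0.303, 0.0], [0.0, 0.0, -1.0]]
wrist_force: [-1.0, -1.0, -0.2]
grip_width: 0.0158
t 7.5 tcp [ 0.5589 -0.1568  0.0654] shuttle [ 0.0595 -0.0005] yawY 17.64 Fsh [-1.2439 -0.6917] -0.23 w 0.0158
```

```bash
python3 -m creep '[0,0.0004,0,0,0,0,0.18,0,0.0007,0,0,0,0,0.18]'; python3 st.py
```

```text
time_s: 7.7
tcp_pos: [0.5596, -0.1566, 0.0654]
eef_rot: [[-0.303, 0.953, 0.0], [0.953, 0.303, 0.0], [0.0, 0.0, -1.0]]
wrist_force: [-0.3, -0.2, -0.5]
grip_width: 0.016
t 7.7 tcp [ 0.5596 -0.1566  0.0654] shuttle [ 0.0603 -0.0005] yawY 17.64 Fsh [-0.313  -0.1248] -0.5 w 0.016
```

```bash
python3 -m creep '[0,0.0004,0,0,0,0,0.18,0,0.0007,0,0,0,0,0.18]'; python3 st.py
```

```text
time_s: 7.9
tcp_pos: [0.5599, -0.1565, 0.0653]
eef_rot: [[-0.303, 0.953, -0.001], [0.953, 0.303, -0.0], [0.0, -0.001, -1.0]]
wrist_force: [-3.8, 0.3, 2.8]
grip_width: 0.0157
t 7.9 tcp [ 0.5599 -0.1565  0.0653] shuttle [ 0.0606 -0.0005] yawY 17.64 Fsh [-3.5241  1.3967] 2.81 w 0.0157
```

```bash
python3 -m creep '[0,0.0003,0,0,0,0,0.18,0,0.0005,0,0,0,0,0.18]'; python3 st.py
```

```text
time_s: 8.1
tcp_pos: [0.5603, -0.1563, 0.0655]
eef_rot: [[-0.303, 0.953, -0.001], [0.953, 0.303, -0.0], [0.0, -0.001, -1.0]]
wrist_force: [-5.4, -1.7, 4.4]
grip_width: 0.0157
t 8.1 tcp [ 0.5603 -0.1563  0.0655] shuttle [ 0.061  -0.0005] yawY 17.65 Fsh [-5.6969  0.037 ] 4.44 w 0.0157
```

The wall is felt at TCP x=0.0605 in the shuttle frame (−5.7 N), so the nut is home. My centre estimate was about 1 mm off, and I'm correcting it. Backing off and lifting.

```bash
sed -i 's/C=np.array(\[.502,-.1743\])/C=np.array([.503,-.174])/' st.py; python3 -m creep '[0,-0.002,0,0,0,0,0.18,0,-0.002,0,0,0,0,0.4,0,-0.002,0,0,0,0,0.4,0,-0.002,-0.03,0,0,0,0.4,0,-0.002,-0.06,0,0,0,0.4]'; python3 st.py 0 .0575 .12 s; python3 - <<'E'
from h import *
p=cams.get_image("side")
cv2.imwrite("pics/side3.png",cv2.resize(p["color"][130:330,180:400,::-1],None,fx=3,fy=3))
E
```

```text
time_s: 8.6
tcp_pos: [0.5582, -0.1564, 0.125]
eef_rot: [[-0.303, 0.953, -0.002], [0.953, 0.303, 0.001], [0.002, -0.001, -1.0]]
wrist_force: [0.8, 0.1, 0.4]
grip_width: 0.0354
t 8.6 tcp [ 0.5582 -0.1564  0.125 ] shuttle [0.058  0.0001] yawY 17.63 Fsh [ 0.7879 -0.192 ] 0.41 w 0.0354
shift tool [ 0.0574 -0.0579  0.0052]
```

View pics/side3.png

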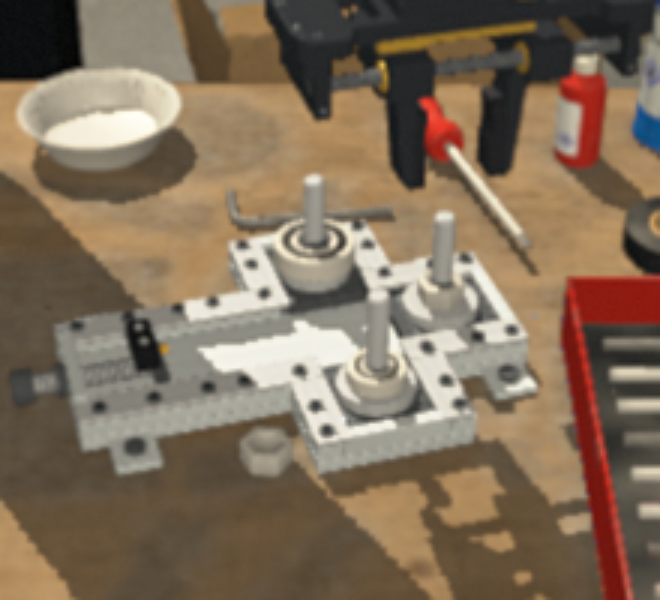

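The nut's carrier is home at the rear (crop (437,290)). Next I go over the large bearing's post at crop (315,205), turning the jaws by 90°.

```bash
python3 -m creep '[0.0574,-0.0579,0.003,0,0,90,0.4,0.0574,-0.0579,0.003,0,0,90,0.4,0.0574,-0.0579,0.003,0,0,90,0.4,0.0574,-0.0579,0.003,0,0,90,0.4,0.0574,-0.0579,0.003,0,0,90,0.4]'; python3 st.py 0 .0575 .12 s
```

```text
time_s: 9.15
tcp_pos: [0.4865, -0.1195, 0.1226]
eef_rot: [[0.433, 0.901, 0.001], [0.901, -0.433, -0.0], [0.0, 0.001, -1.0]]
wrist_force: [-0.1, -0.1, -0.4]
grip_width: 0.0353
t 9.15 tcp [ 0.4865 -0.1195  0.1226] shuttle [0.0007 0.0569] yawY -25.68 Fsh [-0.081  -0.0441] -0.38 w 0.0353
shift tool [-0.0001 -0.001   0.0026]
```

```bash
python3 -m creep '[0,-0.001,0,0,0,46.7,0.4,0,-0.001,0,0,0,46.7,0.4,0,-0.001,0,0,0,46.7,0.4,0,-0.001,0,0,0,46.7,0.4,0,-0.001,0,0,0,46.7,0.4]'; python3 st.py 0 .0575 .067 s
```

```text
time_s: 9.65
tcp_pos: [0.4857, -0.1192, 0.1225]
eef_rot: [[0.931, 0.364, 0.001], [0.364, -0.931, -0.0], [0.001, 0.001, -1.0]]
wrist_force: [-0.1, 0.1, 0.6]
grip_width: 0.0353
t 9.65 tcp [ 0.4857 -0.1192  0.1225] shuttle [0.0001 0.0574] yawY -68.66 Fsh [-0.0337  0.0813] 0.57 w 0.0353
shift tool [-0.0001 -0.0001  0.0555]
```

```bash
python3 -m creep '[0,0,0.02,0,0,3.75,0.4,0,0,0.04,0,0,3.75,0.4,0,0,0.0555,0,0,3.75,0.4,0,0,0.0555,0,0,3.75,0.4,0,0,0.0555,0,0,3.75,0.2]'; python3 st.py
```

```text
time_s: 10.15
tcp_pos: [0.4855, -0.1192, 0.067]
eef_rot: [[0.951, 0.308, 0.0], [0.308, -0.951, 0.0], [0.0, -0.0, -1.0]]
wrist_force: [0.4, -0.4, 0.7]
grip_width: 0.0294
t 10.15 tcp [ 0.4855 -0.1192  0.067 ] shuttle [-0.0001  0.0575] yawY -72.06 Fsh [ 0.2702 -0.4627] 0.75 w 0.0294
```

```bash
python3 -m creep '[0,0,0,0,0,0,0.18,0,0,0,0,0,0,0.18,0,0,0,0,0,0,0.18]'; python3 st.py; python3 - <<'E'
from h import *
p=cams.get_image("side")
cv2.imwrite("pics/side4.png",cv2.resize(p["color"][130:330,180:400,::-1],None,fx=3,fy=3))
E
```

```text
time_s: 10.45
tcp_pos: [0.4858, -0.1195, 0.0676]
eef_rot: [[0.951, 0.308, 0.001], [0.308, -0.951, -0.001], [0.001, 0.001, -1.0]]
wrist_force: [-0.0, 0.5, 0.7]
grip_width: 0.0159
t 10.45 tcp [ 0.4858 -0.1195  0.0676] shuttle [0.0001 0.0572] yawY -72.05 Fsh [0.117  0.4783] 0.67 w 0.0159
```

View pics/side4.png

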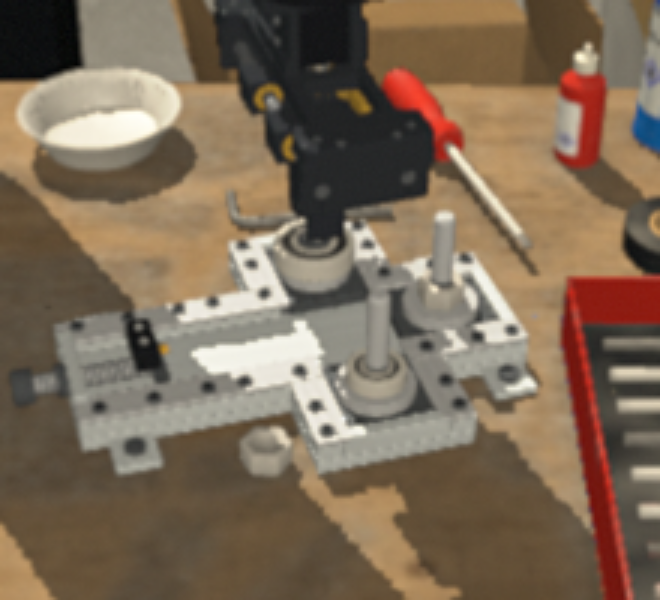

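Cage closed round the large bearing's post; nothing else is touched. Now I'm sliding it to the crossing.

```bash
python3 -m creep '[0,0.003,0.001,0,0,0.3,0.18,0,0.008,0.001,0,0,0.3,0.18,0,0.015,0.001,0,0,0.3,0.18,0,0.022,0.001,0,0,0.3,0.18,0,0.029,0.001,0,0,0.3,0.18]'; python3 st.py
```

```text
time_s: 11.0
tcp_pos: [0.4944, -0.1476, 0.0658]
eef_rot: [[0.953, 0.303, -0.0], [0.303, -0.953, -0.0], [-0.0, -0.0, -1.0]]
wrist_force: [-0.3, 1.2, 0.6]
grip_width: 0.0159
t 11.0 tcp [ 0.4944 -0.1476  0.0658] shuttle [-0.0002  0.0277] yawY -72.37 Fsh [0.096  1.2696] 0.65 w 0.0159
```

```bash
python3 -m creep '[0,0.006,0,0,0,0,0.18,0,0.012,0,0,0,0,0.18,0,0.016,0,0,0,0,0.18,0,0.020,0,0,0,0,0.18,0,0.023,0,0,0,0,0.18]'; python3 st.py
```

```text
time_s: 11.5
tcp_pos: [0.5013, -0.169, 0.0658]
eef_rot: [[0.953, 0.303, -0.0], [0.303, -0.953, 0.0], [-0.0, -0.0, -1.0]]
wrist_force: [0.7, 1.4, 1.4]
grip_width: 0.0157
t 11.5 tcp [ 0.5013 -0.169   0.0658] shuttle [-0.0001  0.0053] yawY -72.36 Fsh [1.1135 1.1272] 1.43 w 0.0157
```

```bash
python3 -m creep '[0,0.0015,0,0,0,0,0.18,0,0.003,0,0,0,0,0.18,0,0.004,0,0,0,0,0.18,0,0.005,0,0,0,0,0.18,0,0.0055,0,0,0,0,0.18]'; python3 st.py
```

```text
time_s: 12.0
tcp_pos: [0.5029, -0.174, 0.0659]
eef_rot: [[0.953, 0.303, -0.0], [0.303, -0.953, -0.0], [-0.0, 0.0, -1.0]]
wrist_force: [-0.3, 1.1, 0.7]
grip_width: 0.0157
t 12.0 tcp [ 0.5029 -0.174   0.0659] shuttle [-0.0001  0.    ] yawY -72.35 Fsh [0.035  1.1295] 0.73 w 0.0157
```

```bash
python3 -m creep '[0,0.0004,0,0,0,0,0.18,0,0.0007,0,0,0,0,0.18]'; python3 st.py
```

```text
time_s: 12.2
tcp_pos: [0.5031, -0.1746, 0.0658]
eef_rot: [[0.953, 0.303, -0.0], [0.303, -0.953, 0.0], [-0.0, -0.0, -1.0]]
wrist_force: [-0.3, 1.1, 0.2]
grip_width: 0.0157
t 12.2 tcp [ 0.5031 -0.1746  0.0658] shuttle [-0.0001 -0.0006] yawY -72.35 Fsh [0.0343 1.1351] 0.16 w 0.0157
```

```bash
python3 -m creep '[0,0.0004,0,0,0,0,0.18,0,0.0007,0,0,0,0,0.18]'; python3 st.py
```

```text
time_s: 12.4
tcp_pos: [0.5033, -0.1753, 0.0658]
eef_rot: [[0.953, 0.303, -0.0], [0.303, -0.953, 0.0], [-0.0, -0.0, -1.0]]
wrist_force: [-0.2, 1.4, 1.0]
grip_width: 0.0158
t 12.4 tcp [ 0.5033 -0.1753  0.0658] shuttle [-0.0001 -0.0014] yawY -72.35 Fsh [0.2323 1.3791] 1.05 w 0.0158
```

```bash
python3 -m creep '[0,0.0004,0,0,0,0,0.18,0,0.0007,0,0,0,0,0.18]'; python3 st.py
```

```text
time_s: 12.6
tcp_pos: [0.5034, -0.1758, 0.0658]
eef_rot: [[0.953, 0.303, -0.0], [0.303, -0.953, 0.0], [-0.0, -0.0, -1.0]]
wrist_force: [-0.9, 1.6, 0.8]
grip_width: 0.0158
t 12.6 tcp [ 0.5034 -0.1758  0.0658] shuttle [-0.0001 -0.0019] yawY -72.36 Fsh [-0.3489  1.7822] 0.85 w 0.0158
```

```bash
python3 -m creep '[0,0.0003,0,0,0,0,0.18,0,0.0005,0,0,0,0,0.18]'; python3 st.py
```

```text
time_s: 12.8
tcp_pos: [0.5035, -0.1761, 0.0658]
eef_rot: [[0.953, 0.303, -0.0], [0.303, -0.953, 0.001], [-0.0, -0.001, -1.0]]
wrist_force: [-1.6, 4.0, 2.8]
grip_width: 0.0159
t 12.8 tcp [ 0.5035 -0.1761  0.0658] shuttle [-0.0001 -0.0022] yawY -72.35 Fsh [-0.3552  4.3033] 2.79 w 0.0159
```

Touch on the small carrier is felt (4.3 N), so the large carrier stands at y = −1.5 mm. I'll draw it back 1.5 mm with the other finger, then open the cage.

```bash
sed -i 's/C=np.array(\[.503,-.174\])/C=np.array([.5026,-.1727])/' st.py; python3 -m creep '[0,-0.0015,0,0,0,0,0.18,0,-0.003,0,0,0,0,0.18,0,-0.0045,0,0,0,0,0.18,0,-0.0056,0,0,0,0,0.18,0,-0.0056,0,0,0,0,0.18]'; python3 st.py
```

```text
time_s: 13.3
tcp_pos: [0.5021, -0.1712, 0.066]
eef_rot: [[0.953, 0.303, 0.0], [0.303, -0.953, -0.0], [0.0, 0.001, -1.0]]
wrist_force: [-0.1, 0.9, 0.4]
grip_width: 0.0157
t 13.3 tcp [ 0.5021 -0.1712  0.066 ] shuttle [-0.0001  0.0015] yawY -72.35 Fsh [0.2165 0.9056] 0.38 w 0.0157
```

```bash
python3 -m creep '[0,0.0005,0,0,0,0,0.4,0,0.0019,0,0,0,0,0.4,0,0.0019,0,0,0,0,0.4,0,0.0019,0,0,0,-90,0.4,0,0.0019,0,0,0,-90,0.4]'; python3 st.py 0 0 .066 s;python3 - <<'E'
from h import *
for n in ("side","top"):
  p=cams.get_image(n)
  cv2.imwrite(f"pics/{n}5.png",cv2.resize(p["color"][130:330,180:400,::-1],None,fx=3,fy=3))
E
```

```text
time_s: 13.8
tcp_pos: [0.5026, -0.173, 0.0658]
eef_rot: [[0.817, 0.576, -0.0], [0.576, -0.817, 0.0], [0.0, -0.0, -1.0]]
wrist_force: [0.1, -1.1, -1.0]
grip_width: 0.0354
t 13.8 tcp [ 0.5026 -0.173   0.0658] shuttle [-0.0001 -0.0003] yawY -54.83 Fsh [-0.2052 -1.137 ] -1.02 w 0.0354
shift tool [ 0.0002 -0.0002 -0.0002]
```

View pics/side5.png

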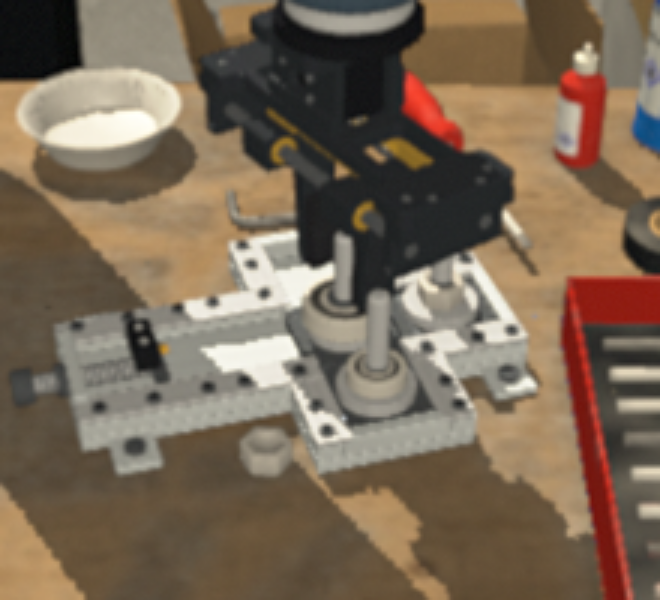

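The large carrier stands in the crossing (crop (340,310)) with the fingers clear round its post. I'll finish the turn.

```bash
python3 -m creep '[0,0,0,0,0,-72.4,0.4,0,0,0,0,0,-72.4,0.4,0,0,0,0,0,-72.4,0.4,0,0,0,0,0,-72.4,0.4,0,0,0,0,0,-72.4,0.4]'; python3 st.py 0 0 .066 s
```

```text
time_s: 14.4
tcp_pos: [0.5026, -0.173, 0.0659]
eef_rot: [[0.21, 0.978, 0.0], [0.978, -0.21, -0.0], [-0.0, 0.0, -1.0]]
wrist_force: [0.4, -0.4, -0.6]
grip_width: 0.0352
t 14.4 tcp [ 0.5026 -0.173   0.0659] shuttle [-0.0001 -0.0003] yawY -12.11 Fsh [ 0.2508 -0.4923] -0.56 w 0.0352
shift tool [ 0.0003 -0.0001 -0.0001]
```

```bash
python3 -m creep '[0,0,0,0,0,-29.7,0.4,0,0,0,0,0,-29.7,0.4,0,0,0,0,0,-29.7,0.4,0,0,0,0,0,-29.7,0.4,0,0,0,0,0,-29.7,0.2]'; python3 st.py 0 0 .066 s
```

```text
time_s: 14.9
tcp_pos: [0.5026, -0.173, 0.0659]
eef_rot: [[-0.298, 0.955, 0.0], [0.955, 0.298, 0.0], [-0.0, 0.0, -1.0]]
wrist_force: [-0.1, 0.4, -0.8]
grip_width: 0.0292
t 14.9 tcp [ 0.5026 -0.173   0.0659] shuttle [-0.0001 -0.0003] yawY 17.31 Fsh [0.0582 0.392 ] -0.78 w 0.0292
shift tool [ 0.0003  0.0001 -0.0001]
```

```bash
python3 -m creep '[0,0,0,0,0,0,0.18,0,0,0,0,0,0,0.18,0,0,0,0,0,0,0.18]'; python3 st.py 0 0 .066 s
```

```text
time_s: 15.2
tcp_pos: [0.5026, -0.1729, 0.0659]
eef_rot: [[-0.299, 0.954, -0.0], [0.954, 0.299, 0.0], [0.0, -0.0, -1.0]]
wrist_force: [-0.2, 0.2, 0.4]
grip_width: 0.0158
t 15.2 tcp [ 0.5026 -0.1729  0.0659] shuttle [-0.0001 -0.0002] yawY 17.41 Fsh [-0.1381  0.3021] 0.36 w 0.0158
shift tool [ 0.0002  0.0001 -0.0001]
```

Now I push toward −x (tool −y), gently at the mouth of the bay.

```bash
python3 -m creep '[0,-0.002,0,0,0,0,0.18,0,-0.004,0,0,0,0,0.18,0,-0.006,0,0,0,0,0.18,0,-0.008,0,0,0,0,0.18,0,-0.010,0,0,0,0,0.18]'; python3 st.py
```

```text
time_s: 15.7
tcp_pos: [0.4929, -0.176, 0.0659]
eef_rot: [[-0.301, 0.954, 0.0], [0.954, 0.301, -0.0], [-0.0, 0.0, -1.0]]
wrist_force: [0.8, 0.3, -0.3]
grip_width: 0.0158
t 15.7 tcp [ 0.4929 -0.176   0.0659] shuttle [-0.0103 -0.0002] yawY 17.5 Fsh [0.8552 0.0325] -0.27 w 0.0158
```

```bash
python3 -m creep '[0,-0.002,0,0,0,0,0.18,0,-0.004,0,0,0,0,0.18,0,-0.006,0,0,0,0,0.18,0,-0.008,0,0,0,0,0.18,0,-0.010,0,0,0,0,0.18]'; python3 st.py
```

```text
time_s: 16.2
tcp_pos: [0.4833, -0.179, 0.0659]
eef_rot: [[-0.301, 0.954, 0.0], [0.954, 0.301, -0.0], [-0.0, 0.0, -1.0]]
wrist_force: [2.3, 0.7, 0.1]
grip_width: 0.0156
t 16.2 tcp [ 0.4833 -0.179   0.0659] shuttle [-0.0203 -0.0002] yawY 17.51 Fsh [ 2.4155 -0.0029] 0.11 w 0.0156
```

```bash
python3 -m creep '[0,-0.003,0,0,0,0,0.18,0,-0.006,0,0,0,0,0.18,0,-0.009,0,0,0,0,0.18,0,-0.012,0,0,0,0,0.18,0,-0.015,0,0,0,0,0.18]'; python3 st.py
```

```text
time_s: 16.7
tcp_pos: [0.4689, -0.1836, 0.0659]
eef_rot: [[-0.301, 0.954, -0.0], [0.954, 0.301, 0.0], [0.0, -0.0, -1.0]]
wrist_force: [0.7, 0.4, -0.1]
grip_width: 0.016
t 16.7 tcp [ 0.4689 -0.1836  0.0659] shuttle [-0.0354 -0.0002] yawY 17.5 Fsh [0.7801 0.2206] -0.06 w 0.016
```

It's in the working bay channel. I'll look at where the pad stands before feeling for it.

```bash
python3 - <<'E'
from h import *
D=np.load("top.npz"); 
img=D["color"]; cv2.imwrite("pics/topz.png",cv2.resize(img[220:320,250:350,::-1],None,fx=6,fy=6,interpolation=cv2.INTER_CUBIC))
D2=np.load("side.npz"); img=D2["color"]; cv2.imwrite("pics/sidez.png",cv2.resize(img[210:290,180:280,::-1],None,fx=7,fy=7,interpolation=cv2.INTER_CUBIC))
Y=np.radians(17.6); S=np.array([[np.cos(Y),-np.sin(Y)],[np.sin(Y),np.cos(Y)]])
for n,c in (("top",(.5007,-.1726)),("side",(.50335,-.17605))):
    C=np.load(n+".npz")["C"]; q=(C[...,:2]-np.array(c))@S
    for a in range(-150,-58,4):
        m=(q[...,0]*1e3>=a)&(q[...,0]*1e3<a+4)&(abs(q[...,1])<.02)&(C[...,2]<.1)&(C[...,2]>-.02)
        if m.sum(): print(n,a,m.sum(),np.percentile(C[m][:,2],[10,50,90]).round(4))
E
```

```text
top -150 52 [0.0083 0.0245 0.0273]
top -146 55 [0.0058 0.0087 0.0207]
top -142 54 [0.0065 0.0081 0.0197]
top -138 55 [0.0063 0.0089 0.0208]
top -134 56 [0.0063 0.0089 0.0198]
top -130 53 [0.0057 0.0091 0.0202]
top -126 56 [0.0058 0.0084 0.0194]
top -122 61 [0.0067 0.0095 0.0301]
top -118 50 [0.0066 0.0304 0.0332]
top -114 59 [0.0076 0.0308 0.0342]
top -110 53 [0.0159 0.031  0.033 ]
top -106 43 [0.0152 0.0178 0.0305]
top -102 52 [0.0055 0.0091 0.0156]
top -98 50 [0.0059 0.0077 0.0093]
top -94 52 [0.006  0.0075 0.0094]
top -90 54 [0.0055 0.008  0.0096]
top -86 61 [0.0079 0.0149 0.0167]
top -82 52 [0.0143 0.0159 0.0178]
top -78 58 [0.0143 0.0184 0.0254]
top -74 56 [0.0163 0.0232 0.0252]
top -70 63 [0.0214 0.0257 0.0373]
top -66 64 [0.0231 0.0353 0.0582]
top -62 69 [0.0232 0.0368 0.0806]
side -150 26 [0.0235 0.0264 0.0281]
side -146 26 [0.0089 0.017  0.0214]
side -142 26 [0.0083 0.0158 0.0214]
side -138 27 [0.008  0.0153 0.0211]
side -134 29 [0.0083 0.0182 0.0217]
side -130 24 [0.0073 0.0164 0.0219]
side -126 29 [0.0082 0.0161 0.0214]
side -122 43 [0.009  0.0219 0.0317]
side -118 52 [0.0089 0.0306 0.0328]
side -114 54 [0.0092 0.0309 0.0332]
side -110 56 [0.0168 0.0272 0.033 ]
side -106 26 [0.0167 0.0186 0.0319]
side -102 20 [0.0087 0.0146 0.0173]
side -98 27 [0.0079 0.0089 0.0128]
side -94 26 [0.0077 0.0088 0.0101]
side -90 23 [0.0078 0.0089 0.0098]
side -86 42 [0.0087 0.0159 0.0172]
side -82 37 [0.0157 0.0169 0.0177]
side -78 44 [0.0163 0.0207 0.0253]
side -74 41 [0.0176 0.0243 0.0256]
side -70 63 [0.0218 0.026  0.0372]
side -66 66 [0.023  0.0344 0.0529]
side -62 109 [0.0253 0.0475 0.0778]
```

View pics/topz.png

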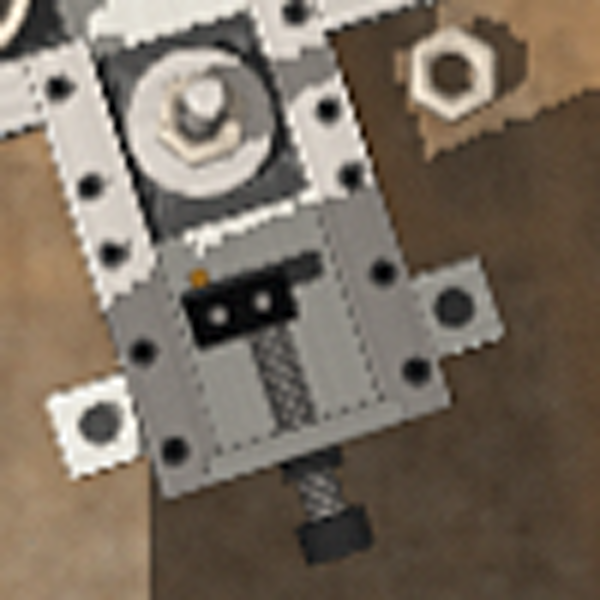

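View pics/sidez.png

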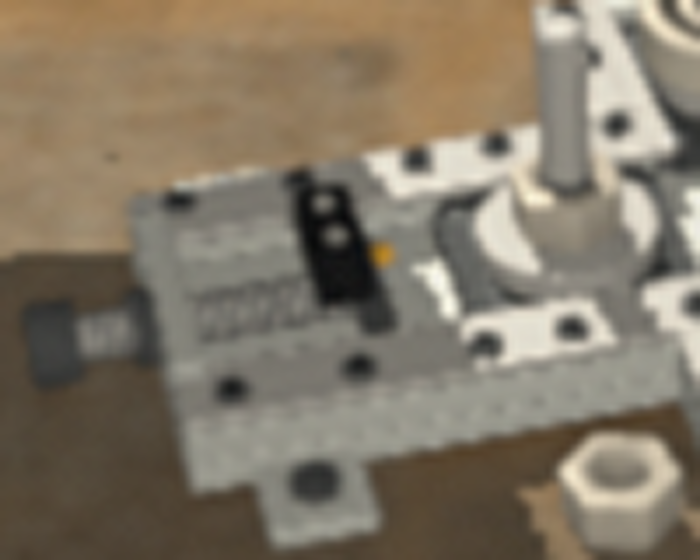

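The pad face lies at about x = −104 mm, so home should be near −76 mm (TCP ≈ −78). I'll move to TCP −67, then creep.

```bash
python3 -m creep '[0,-0.007,0,0,0,0,0.18,0,-0.014,0,0,0,0,0.18,0,-0.021,0,0,0,0,0.18,0,-0.028,0,0,0,0,0.18,0,-0.032,0,0,0,0,0.18]'; python3 st.py
```

```text
time_s: 17.2
tcp_pos: [0.4379, -0.1933, 0.0658]
eef_rot: [[-0.3, 0.954, -0.0], [0.954, 0.3, 0.0], [0.0, -0.0, -1.0]]
wrist_force: [1.1, -0.4, 0.6]
grip_width: 0.016
t 17.2 tcp [ 0.4379 -0.1933  0.0658] shuttle [-0.0679 -0.    ] yawY 17.48 Fsh [ 0.9659 -0.676 ] 0.63 w 0.016
```

```bash
python3 -m creep '[0,-0.001,0,0,0,0,0.18,0,-0.002,0,0,0,0,0.18,0,-0.003,0,0,0,0,0.18]'; python3 st.py
```

```text
time_s: 17.5
tcp_pos: [0.4358, -0.194, 0.0658]
eef_rot: [[-0.301, 0.954, -0.0], [0.954, 0.301, 0.0], [0.0, -0.0, -1.0]]
wrist_force: [1.7, 0.5, -1.5]
grip_width: 0.0158
t 17.5 tcp [ 0.4358 -0.194   0.0658] shuttle [-0.0701 -0.0001] yawY 17.51 Fsh [1.7549 0.007 ] -1.5 w 0.0158
```

```bash
python3 -m creep '[0,-0.0007,0,0,0,0,0.18,0,-0.0014,0,0,0,0,0.18]'; python3 st.py
```

```text
time_s: 17.7
tcp_pos: [0.4345, -0.1944, 0.0658]
eef_rot: [[-0.301, 0.954, -0.0], [0.954, 0.301, 0.0], [0.0, -0.0, -1.0]]
wrist_force: [1.0, 0.2, -1.3]
grip_width: 0.0159
t 17.7 tcp [ 0.4345 -0.1944  0.0658] shuttle [-0.0715 -0.0001] yawY 17.52 Fsh [ 1.0326 -0.1573] -1.32 w 0.0159
```

```bash
python3 -m creep '[0,-0.0005,0,0,0,0,0.18,0,-0.001,0,0,0,0,0.18]'; python3 st.py
```

```text
time_s: 17.9
tcp_pos: [0.4335, -0.1947, 0.0658]
eef_rot: [[-0.301, 0.954, -0.0], [0.954, 0.301, 0.0], [0.0, 0.0, -1.0]]
wrist_force: [0.8, 1.3, -1.9]
grip_width: 0.0159
t 17.9 tcp [ 0.4335 -0.1947  0.0658] shuttle [-0.0725 -0.0001] yawY 17.51 Fsh [1.1593 0.9452] -1.89 w 0.0159
```

```bash
python3 -m creep '[0,-0.0004,0,0,0,0,0.18,0,-0.0008,0,0,0,0,0.18]'; python3 st.py
```

```text
time_s: 18.1
tcp_pos: [0.4327, -0.195, 0.0658]
eef_rot: [[-0.301, 0.954, -0.0], [0.954, 0.301, 0.0], [0.0, -0.0, -1.0]]
wrist_force: [1.9, 0.6, -1.5]
grip_width: 0.0158
t 18.1 tcp [ 0.4327 -0.195   0.0658] shuttle [-0.0734 -0.0001] yawY 17.51 Fsh [ 1.9726 -0.0061] -1.46 w 0.0158
```

```bash
python3 -m creep '[0,-0.0004,0,0,0,0,0.18,0,-0.0008,0,0,0,0,0.18]'; python3 st.py
```

```text
time_s: 18.3
tcp_pos: [0.4319, -0.1952, 0.0658]
eef_rot: [[-0.301, 0.954, -0.0], [0.954, 0.301, 0.0], [0.0, -0.0, -1.0]]
wrist_force: [0.8, 0.5, -1.0]
grip_width: 0.0159
t 18.3 tcp [ 0.4319 -0.1952  0.0658] shuttle [-0.0742 -0.0001] yawY 17.51 Fsh [0.8948 0.2778] -1.01 w 0.0159
```

```bash
python3 -m creep '[0,-0.0004,0,0,0,0,0.18,0,-0.0008,0,0,0,0,0.18]'; python3 st.py
```

```text
time_s: 18.5
tcp_pos: [0.4312, -0.1955, 0.0658]
eef_rot: [[-0.301, 0.954, -0.0], [0.954, 0.301, 0.0], [0.0, -0.0, -1.0]]
wrist_force: [1.0, 0.4, -0.8]
grip_width: 0.0159
t 18.5 tcp [ 0.4312 -0.1955  0.0658] shuttle [-0.075  -0.0001] yawY 17.5 Fsh [1.1042 0.1118] -0.79 w 0.0159
```

```bash
python3 -m creep '[0,-0.0003,0,0,0,0,0.18,0,-0.0006,0,0,0,0,0.18]'; python3 st.py
```

```text
time_s: 18.7
tcp_pos: [0.4306, -0.1956, 0.0658]
eef_rot: [[-0.301, 0.954, -0.0], [0.954, 0.301, 0.0], [0.0, -0.0, -1.0]]
wrist_force: [1.8, 0.4, -1.1]
grip_width: 0.0159
t 18.7 tcp [ 0.4306 -0.1956  0.0658] shuttle [-0.0756 -0.0001] yawY 17.51 Fsh [ 1.8397 -0.2037] -1.11 w 0.0159
```

```bash
python3 -m creep '[0,-0.0003,0,0,0,0,0.18,0,-0.0006,0,0,0,0,0.18]'; python3 st.py
```

```text
time_s: 18.9
tcp_pos: [0.4301, -0.1958, 0.0659]
eef_rot: [[-0.301, 0.954, 0.0], [0.954, 0.301, -0.0], [-0.0, 0.0, -1.0]]
wrist_force: [1.7, 1.7, -1.7]
grip_width: 0.0158
t 18.9 tcp [ 0.4301 -0.1958  0.0659] shuttle [-0.0761 -0.0001] yawY 17.51 Fsh [2.1638 1.0852] -1.72 w 0.0158
```

```bash
python3 -m creep '[0,-0.0003,0,0,0,0,0.18,0,-0.0006,0,0,0,0,0.18]'; python3 st.py
```

```text
time_s: 19.1
tcp_pos: [0.4295, -0.196, 0.0659]
eef_rot: [[-0.301, 0.954, 0.0], [0.954, 0.301, 0.0], [0.0, 0.0, -1.0]]
wrist_force: [2.2, 1.2, -0.6]
grip_width: 0.0162
t 19.1 tcp [ 0.4295 -0.196   0.0659] shuttle [-0.0767 -0.0001] yawY 17.5 Fsh [2.4777 0.4752] -0.56 w 0.0162
```

The force rose slightly at −76 mm, which looks like the plunger's spring, so up to 5 mm may remain.

```bash
python3 -m creep '[0,-0.0003,0,0,0,0,0.18,0,-0.0006,0,0,0,0,0.18]'; python3 st.py
```

```text
time_s: 19.3
tcp_pos: [0.4292, -0.1961, 0.066]
eef_rot: [[-0.301, 0.954, 0.001], [0.954, 0.301, 0.0], [-0.0, 0.001, -1.0]]
wrist_force: [3.3, 2.7, 0.6]
grip_width: 0.0157
t 19.3 tcp [ 0.4292 -0.1961  0.066 ] shuttle [-0.077  -0.0001] yawY 17.5 Fsh [3.9539 1.6046] 0.58 w 0.0157
```

```bash
python3 -m creep '[0,-0.0003,0,0,0,0,0.18,0,-0.0006,0,0,0,0,0.18]'; python3 st.py
```

```text
time_s: 19.5
tcp_pos: [0.4288, -0.1963, 0.0661]
eef_rot: [[-0.301, 0.954, 0.001], [0.954, 0.301, -0.0], [-0.0, 0.001, -1.0]]
wrist_force: [5.1, 3.8, 2.5]
grip_width: 0.0161
t 19.5 tcp [ 0.4288 -0.1963  0.0661] shuttle [-0.0775 -0.0002] yawY 17.5 Fsh [5.9787 2.1056] 2.49 w 0.0161
```

Firm contact (6 N) where the picture put the stop. Hold, back off, open, lift and look.

```bash
python3 -m creep '[0,0,0,0,0,0,0.18,0,0,0,0,0,0,0.18]'; python3 st.py; python3 -m creep '[0,0.0023,0,0,0,0,0.18,0,0.0023,0,0,0,0,0.4,0,0.0023,0,0,0,0,0.4,0,0.0023,0,0,0,0,0.4,0,0.0023,-0.03,0,0,0,0.4]'; python3 -m creep '[0,0,-0.04,0,0,0,0.4,0.05,0,-0.08,0,0,0,0.4,0.1,0,-0.1,0,0,0,0.4,0.12,0,-0.1,0,0,0,0.4,0.12,0,-0.1,0,0,0,0.4]'; python3 - <<'E'
from h import *
np.set_printoptions(precision=4,suppress=True)
Y=np.radians(17.6); S=np.array([[np.cos(Y),-np.sin(Y)],[np.sin(Y),np.cos(Y)]])
for n,c in (("top",(.5007,-.1726)),("side",(.50335,-.17605))):
    p=cams.get_image(n); C=cloud(p)
    cv2.imwrite(f"pics/{n}6.png",cv2.resize(p["color"][130:330,180:400,::-1],None,fx=3,fy=3,interpolation=cv2.INTER_CUBIC))
    m=(abs(C[...,2]-.08)<.006)&(p["range_z"]>0)&(C[...,0]>0.38)&(C[...,0]<.6)&(C[...,1]<-.05)&(C[...,1]>-.28)
    k,l,s,cc=cv2.connectedComponentsWithStats(m.astype(np.uint8))
    for i in range(1,k):
        if s[i,4]>8:
            q=C[l==i].mean(0); print(n,s[i,4],cc[i],q,"shuttle",S.T@(q[:2]-c))
E
```

```text
time_s: 19.7
tcp_pos: [0.4288, -0.1964, 0.0662]
eef_rot: [[-0.301, 0.954, 0.001], [0.954, 0.301, -0.0], [-0.0, 0.001, -1.0]]
wrist_force: [4.5, 3.8, 2.2]
grip_width: 0.0159
t 19.7 tcp [ 0.4288 -0.1964  0.0662] shuttle [-0.0775 -0.0002] yawY 17.5 Fsh [5.416  2.2737] 2.15 w 0.0159
time_s: 20.2
tcp_pos: [0.4279, -0.1939, 0.0929]
eef_rot: [[-0.301, 0.954, -0.006], [0.954, 0.301, 0.005], [0.007, -0.005, -1.0]]
wrist_force: [-0.2, -0.1, 0.1]
grip_width: 0.0352
time_s: 20.7
tcp_pos: [0.3936, -0.0786, 0.1968]
eef_rot: [[-0.304, 0.953, 0.001], [0.953, 0.304, -0.0], [-0.001, 0.001, -1.0]]
wrist_force: [-0.6, -0.2, -0.0]
grip_width: 0.0352
top 43 [262.093  170.5581] [ 0.5552 -0.1546  0.0787] shuttle [0.0574 0.0007]
top 40 [306.35 192.2 ] [ 0.5182 -0.2271  0.0792] shuttle [ 0.0002 -0.0573]
top 44 [288.  245.5] [ 0.4306 -0.196   0.0789] shuttle [-0.0739 -0.0011]
side 40 [327.875 203.225] [ 0.558 -0.158  0.079] shuttle [0.0576 0.0006]
side 44 [249.9545 216.9545] [ 0.4338 -0.1989  0.079 ] shuttle [-0.0732 -0.0007]
side 50 [305.66 229.78] [ 0.5205 -0.2306  0.0788] shuttle [-0.0001 -0.0572]
```

View pics/side6.png

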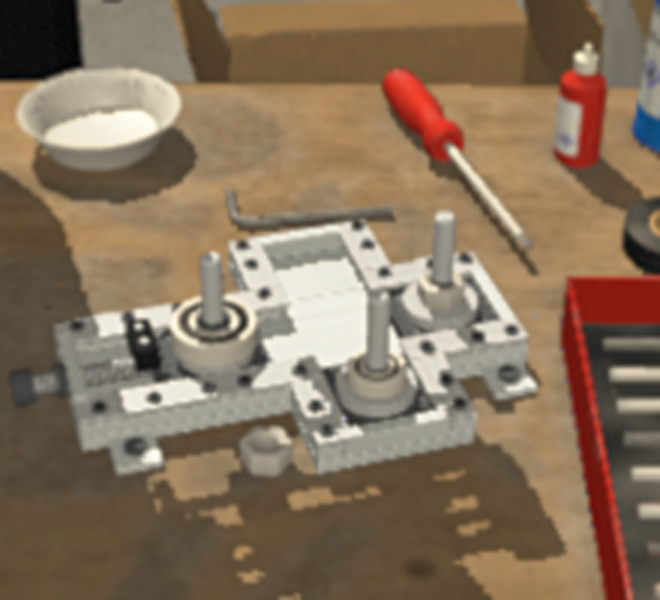

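View pics/top6.png

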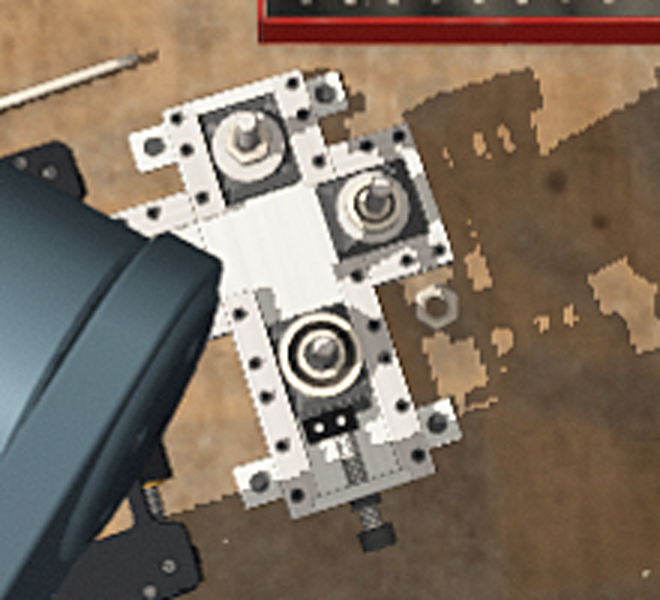

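```bash
python3 - <<'E'
from h import *
p=cams.get_image("top"); a=cv2.resize(p["color"][235:305,260:330,::-1],None,fx=6,fy=6,interpolation=cv2.INTER_CUBIC)
q=cams.get_image("side"); b=cv2.resize(q["color"][210:270,195:255,::-1],(378,420),interpolation=cv2.INTER_CUBIC)
cv2.imwrite("pics/z7.png",np.hstack([a,b]))
E
```

```text
(no output)
```

View pics/z7.png

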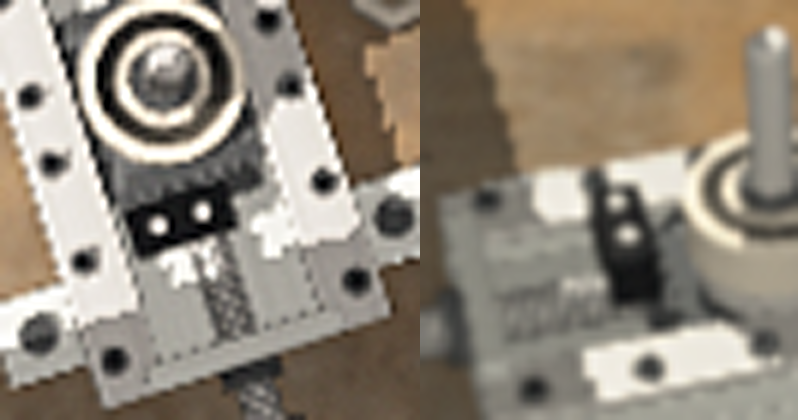

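```bash
python3 st.py -0.075 0.0005 .12 s
```

```text
t 20.9 tcp [ 0.3946 -0.082   0.1956] shuttle [-0.0755  0.1191] yawY 17.48 Fsh [ 0.6078 -0.4722] -0.13 w 0.0353
shift tool [-0.1186  0.0008  0.0756]
```

The brass plunger no longer shows (zoom (110,190)), and the foot meets the pad. There is plenty of time, so I'll feel the stop once more to make sure it wasn't a jam.

```bash
python3 -m creep '[-0.04,0.0006,0.03,0,0,0,0.4,-0.08,0.0006,0.06,0,0,0,0.4,-0.1186,0.0006,0.0756,0,0,0,0.4,-0.1186,0.0006,0.0756,0,0,0,0.4,-0.1186,0.0006,0.0756,0,0,0,0.4]'; python3 st.py -0.075 0.0005 .067 s
```

```text
time_s: 21.4
tcp_pos: [0.4299, -0.1952, 0.1188]
eef_rot: [[-0.298, 0.955, -0.003], [0.955, 0.298, 0.002], [0.003, -0.002, -1.0]]
wrist_force: [0.4, 1.0, 1.5]
grip_width: 0.0351
t 21.4 tcp [ 0.4299 -0.1952  0.1188] shuttle [-0.0761  0.0005] yawY 17.33 Fsh [0.7117 0.8177] 1.48 w 0.0351
shift tool [-0.0002  0.0012  0.0518]
```

```bash
python3 -m creep '[0,0.001,0.02,0,0,0,0.4,0,0.001,0.04,0,0,0,0.4,0,0.001,0.053,0,0,0,0.4,0,0.001,0.053,0,0,0,0.4,0,0.001,0.053,0,0,0,0.4]'; python3 st.py -0.075 0 .067 s
```

```text
time_s: 21.9
tcp_pos: [0.4318, -0.1937, 0.0677]
eef_rot: [[-0.301, 0.954, 0.0], [0.954, 0.301, -0.0], [-0.0, 0.0, -1.0]]
wrist_force: [0.4, 0.2, 0.4]
grip_width: 0.0359
t 21.9 tcp [ 0.4318 -0.1937  0.0677] shuttle [-0.0738  0.0014] yawY 17.53 Fsh [0.4011 0.1039] 0.4 w 0.0359
shift tool [-0.0014 -0.0012  0.0007]
```

```bash
python3 -m creep '[0,0,0,0,0,0,0.2,0,0,0,0,0,0,0.18,0,0,0,0,0,0,0.18,0,0,0,0,0,0,0.18]'; python3 st.py -0.075 0 .067 s
```

```text
time_s: 22.3
tcp_pos: [0.4319, -0.194, 0.0677]
eef_rot: [[-0.301, 0.954, 0.001], [0.954, 0.301, -0.0], [-0.001, 0.0, -1.0]]
wrist_force: [-0.0, -0.5, 0.7]
grip_width: 0.016
t 22.3 tcp [ 0.4319 -0.194   0.0677] shuttle [-0.0738  0.0011] yawY 17.51 Fsh [-0.1659 -0.5183] 0.67 w 0.016
shift tool [-0.0011 -0.0011  0.0007]
```

```bash
python3 -m creep '[0,-0.001,0.001,0,0,0,0.18,0,-0.002,0.001,0,0,0,0.18,0,-0.0025,0.001,0,0,0,0.18]'; python3 st.py
```

```text
time_s: 22.6
tcp_pos: [0.4291, -0.1946, 0.0662]
eef_rot: [[-0.301, 0.954, -0.0], [0.954, 0.301, 0.0], [0.0, -0.0, -1.0]]
wrist_force: [0.3, 0.1, -0.5]
grip_width: 0.0156
t 22.6 tcp [ 0.4291 -0.1946  0.0662] shuttle [-0.0767  0.0014] yawY 17.5 Fsh [ 0.3587 -0.0018] -0.51 w 0.0156
```

```bash
python3 -m creep '[0,-0.0003,0,0,0,0,0.18,0,-0.0006,0,0,0,0,0.18]'; python3 st.py
```

```text
time_s: 22.8
tcp_pos: [0.4289, -0.1946, 0.0663]
eef_rot: [[-0.301, 0.954, 0.001], [0.954, 0.301, 0.0], [0.0, 0.001, -1.0]]
wrist_force: [2.8, 1.6, -0.6]
grip_width: 0.0159
t 22.8 tcp [ 0.4289 -0.1946  0.0663] shuttle [-0.0769  0.0014] yawY 17.49 Fsh [3.182  0.6744] -0.6 w 0.0159
```

```bash
python3 -m creep '[0,-0.0003,0,0,0,0,0.18,0,-0.0006,0,0,0,0,0.18]'; python3 st.py
```

```text
time_s: 23.0
tcp_pos: [0.4286, -0.1949, 0.0665]
eef_rot: [[-0.301, 0.954, 0.001], [0.954, 0.301, 0.0], [-0.0, 0.001, -1.0]]
wrist_force: [3.5, 3.3, 1.1]
grip_width: 0.0159
t 23.0 tcp [ 0.4286 -0.1949  0.0665] shuttle [-0.0773  0.0012] yawY 17.5 Fsh [4.3321 2.0859] 1.13 w 0.0159
```

```bash
python3 -m creep '[0,-0.0001,0,0,0,0,0.18,0,-0.0002,0,0,0,0,0.18]'; python3 st.py
```

```text
time_s: 23.2
tcp_pos: [0.4284, -0.195, 0.0665]
eef_rot: [[-0.301, 0.954, 0.001], [0.954, 0.301, -0.0], [-0.0, 0.001, -1.0]]
wrist_force: [3.8, 2.7, 1.6]
grip_width: 0.0159
t 23.2 tcp [ 0.4284 -0.195   0.0665] shuttle [-0.0775  0.0012] yawY 17.5 Fsh [4.425  1.4306] 1.58 w 0.0159
```

Same stop at the same place (−77 mm, 4–5 N). Withdrawing for good.

```bash
python3 -m creep '[0,0.0023,0,0,0,0,0.18,0,0.0023,0,0,0,0,0.4,0,0.0023,0,0,0,0,0.4,0,0.0023,0,0,0,0,0.4,0,0.0023,-0.03,0,0,0,0.4]'; python3 -m creep '[0,0,-0.04,0,0,0,0.4,0.05,0,-0.08,0,0,0,0.4,0.1,0,-0.1,0,0,0,0.4,0.12,0,-0.1,0,0,0,0.4,0.12,0,-0.1,0,0,0,0.4]'; python3 - <<'E'
from h import *
from rig import finish_job
np.set_printoptions(precision=4,suppress=True)
Y=np.radians(17.6); S=np.array([[np.cos(Y),-np.sin(Y)],[np.sin(Y),np.cos(Y)]])
for n,c in (("top",(.5007,-.1726)),("side",(.50335,-.17605))):
    p=cams.get_image(n); C=cloud(p)
    if n=="side": cv2.imwrite("pics/side8.png",cv2.resize(p["color"][190:290,180:340,::-1],None,fx=5,fy=5,interpolation=cv2.INTER_CUBIC))
    m=(abs(C[...,2]-.08)<.006)&(p["range_z"]>0)&(C[...,0]>0.38)&(C[...,0]<.6)&(C[...,1]<-.05)&(C[...,1]>-.28)
    k,l,s,cc=cv2.connectedComponentsWithStats(m.astype(np.uint8))
    for i in range(1,k):
        if s[i,4]>8:
            q=C[l==i].mean(0); print(n,"shuttle",S.T@(q[:2]-c))
E
```

```text
time_s: 23.7
tcp_pos: [0.4274, -0.1926, 0.0933]
eef_rot: [[-0.3, 0.954, -0.007], [0.954, 0.301, 0.005], [0.007, -0.005, -1.0]]
wrist_force: [1.2, -0.2, 0.4]
grip_width: 0.0349
time_s: 24.2
tcp_pos: [0.3932, -0.0772, 0.1972]
eef_rot: [[-0.304, 0.953, 0.001], [0.953, 0.304, -0.0], [-0.001, 0.001, -1.0]]
wrist_force: [-0.1, 0.7, 0.0]
grip_width: 0.0352
top shuttle [0.0573 0.0006]
top shuttle [ 0.0002 -0.0572]
top shuttle [-0.0738 -0.0011]
side shuttle [0.0578 0.0005]
side shuttle [-0.0732 -0.001 ]
side shuttle [-0.0002 -0.0572]
```

View pics/side8.png

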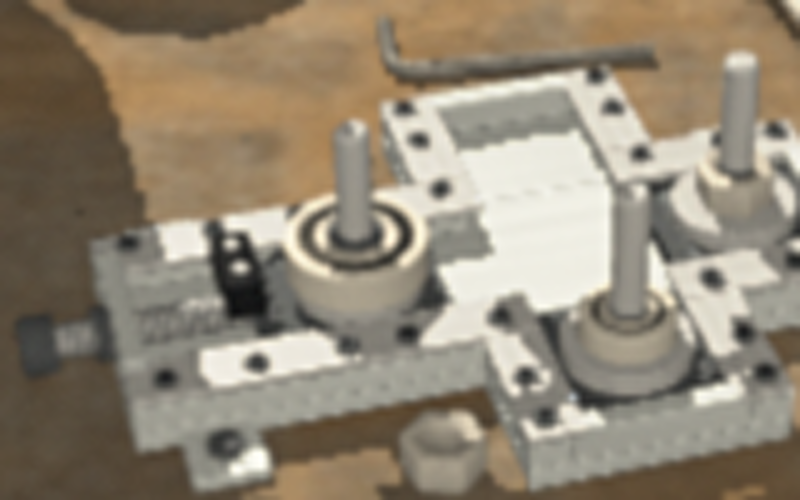

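The picture shows the large bearing against the stop block (crop (355,240)) with no brass visible. The nut (740,200) and the small bearing (628,340) are home, and the hex key and spare nut lie as at the start. Handing in.

```bash
python3 -c "
from rig import finish_job
print(finish_job())"
```

```text
the job is handed in; nothing more can be done
None
```

I slid the nut's carrier across the crossing to the rear wall, then took the large bearing's carrier through the crossing into the working bay against the stop, and handed the job in about 24 s into the 64 s limit. The hand-in gives no verdict, so this rests on my own checks.

- **Nut's carrier:** the wall was felt at 5.7 N. The cameras put it at x ≈ +57.5 mm, y ≈ +0.6 mm, which is home.
- **Large bearing's carrier:** the stop was felt at about 6 N. A second push met it at the same place at about 4.4 N. The brass plunger no longer shows, but I could not read its joint value.
- **Disagreement on the large carrier's place:** the cameras put it at x ≈ −73.5 mm, while the arm's own position gives about −75 mm. My estimate of home from the stop pad in the picture was about −76 mm. The gap is close to the calibration error, so I trusted the firm stop felt twice.
- **Small bearing's carrier:** y ≈ −57.2 mm, still home in its side bay.
- **Surroundings:** the hex key and spare nut look undisturbed, and the arm is clear of everything. The highest push I read was about 6.4 N.
- **Not confirmed:** when I drew the large carrier back 1.5 mm in the crossing, the force reading did not show whether it moved. It then entered the bay with at most 2.4 N.

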